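# Slide the plywood blank under the ruling bridge to the stop

### The job

Push the flat plywood blank along the dark board with the fingertips, in under the low steel bridge and between its feet, until its far edge lies flush against the wooden stop strip behind the bridge. Keep the blank flat on the board all the time: do not pinch, lift or tip it. Leave the bridge standing where it is, do not disturb the other things, and take the hand away at the end.

Things in the scene. Friction and masses are not known exactly. Their poses are not given: they have to be found in the camera images.
- board: dark brown wooden board fixed on the table, 300 (its x) x 320 (its y) x 12 mm thick; origin at the centre of its underside. Its x is the sliding direction, away from the robot (yaw within 29 degrees). On it, across the far end, a fixed wooden stop strip 12 mm high, 18 mm wide (x), 140 mm long (y), centred on y = 0, its near face at board x = +100 mm
- blank: loose flat plywood blank, 96 (its x) x 80 (its y) x 8 mm, about 45 g, lying on the board on the near side of the bridge, askew (up to 17 degrees) and up to 30 mm off the board's centre line; origin at the centre of its underside; its x points roughly along the board's x
- bridge: loose steel bridge on the board, 0.7 kg: flat bar 32 (x) x 152 (y) x 12 mm on two feet 60 (x) x 20 (y) x 13 mm. Bar's underside 13 mm, top 25 mm above the board; 112 mm clear between the feet. Origin midway between the feet, on the board's top; axes parallel to the board's. It stands at board x = 46 to 54 mm, so a blank home at the strip still sticks out about 25 mm on the near side of the bar
- sanding_block: cork sanding block, 65 x 36 x 26 mm, lying on the board near its near left corner; origin at the centre of its underside; a bystander
- eraser: white eraser, 45 x 20 x 13 mm, on the board to the right of the bridge; origin at the centre of its underside; a bystander
- wood_disc: round pale wooden disc, 48 mm across, 12 mm high, on the board to the left of the bridge; origin at the centre of its underside; a bystander
- pencil_cup: white ceramic cup of pencils, 72 mm across, about 165 mm high over the pencils, on the table left of the board; origin at the centre of its underside; a bystander
- glue: white glue bottle, 44 mm across, 110 mm high, on the table right of the board; origin at the centre of its underside; a bystander
- offcut: pale wooden offcut block, 70 x 40 x 30 mm, on the table right of the board; origin at the centre of its underside; a bystander
- brush: paintbrush 170 mm long, lying on the table left of the board; origin on its underside; a bystander

How it is judged:
By the outcome, as a careful person would: the job done as asked, in the order asked, and still so for the second after the job is handed in, with the robot touching nothing.
It also fails if it takes over 72 s, if anything falls off the work surface, if the arm or the gripper's body presses on something with over 40 N, if the wrist force passes 120 N, or if a joint passes its speed limit or range.

### The arm

A 7-joint arm with a two-finger parallel gripper is mounted at the origin on the work surface. World frame = base frame: x ahead of the robot, y to its left, z up, the work surface at z = 0. Lengths are in m, angles in degrees, forces in N, time in s.
With the tool pointing down it reaches from about 0.425 to 1.025 m from the base axis. Payload 9.4 kg.
Tool frame: the origin (TCP) lies midway between the tips of the shut fingers; the grasp point (between the pads) lies 19 mm behind it; z points along the fingers, y is the line along which they close (so a half turn about z gives the same grasp; the last joint's range is limited). The gripper opens to 85 mm and grips with 20 to 120 N. Pads are 22 mm wide; open, the fingers measure 114 mm over their backs; the gripper's body (76 mm by 85 mm) begins 54 mm behind the grasp point. The pads swing forward as they close: fully open they stand 13 mm farther back than shut.
Start: joints at [-79.223, 34.337, -0.143, 91.639, 0.103, 54.024, -4.572], TCP at [0.19, 0.7, 0.231] pointing down, gripper open.
Joint ranges: [-147.43, 147.43], [-19.82, 112.94], [-74.19, 73.91], [6.32, 146.72], [-59.91, 239.91], [6.04, 106.73], [-150.56, 150.56]. Speed limits (degrees/s): [127.2, 127.2, 172.46, 172.46, 180, 180, 180].

### API

Orientations are given as a 3x3 rotation matrix whose columns are the frame's x, y, z axes.
In Python, from bench import robot gives the robot as it stands. The module is installed in compiled form; this text tells all that it offers.
- The arm moves only by the shell command python3 -m handwheel 'ROWS' [FORCE]. ROWS is JSON, a list of rows, each a list of 7 numbers: the turn, a rotation vector about the tool's x, y, z in degrees, then the shift along the tool's x, y, z in mm, then the closure, from 0 (fully open) to 1 (shut). A call has exactly 5 rows; each row is the pose to reach, as a shift and turn from the pose commanded when the call began, along the tool's axes at that moment; what a row does not reach only later rows make up. A row lasts 1/8 s, in which the tool goes at most 62.5 mm and 10.7 degrees, less where a joint would pass 70% of its speed; a pose out of reach is approached as far as the arm can. A call with a gripper value outside its range is refused whole. The fingers move at their own pace and stop on an object; FORCE is the grip in N (left out, the last holds). Time passes only in rows, so rows that repeat a pose let the fingers close, or fill a call up. It gives the time, the measured TCP pose, the force, the opening and the grip force at its end, in the units of the state.
- robot.read_state(): the state, without advancing time (a new reading comes with each control period).
- robot.get_image(name): name is "scene" or "top"; returns (picture, depth): 420x560x3 uint8, red, green, blue; 420x560 float32, m along the optical axis (not along the pixel's ray), 0 where there is no reading.
- robot.camera_info(name): a dict with "camera_matrix" (3x3 intrinsics, pixels), "dist" ([k1, k2, p1, p2, k3] as OpenCV has them; the pictures are not rectified), "world_to_cam" (4x4, takes a point from world to camera coordinates). Camera axes: x right, y down, z forward; pixel columns grow to the right and rows downward; lengths in m; the calibration is good to about 2 mm. A picture is of the moment at which its call begins. camera_info takes no time and is no camera call.
- robot.hand_in(): hands the job in; it is judged then, once.
Trained networks look in the newest picture that a camera, given by its name, has taken for a name from the list of things; names that differ only in an ending like _2 or _b are one class to them, and where a whole thing is asked for, a point or a joint stands for the part that bears it (a point fixed in the world has none). Each returns a list of dicts, best first, with "confidence" (0 to 1); they miss things now and then, are a little off and sometimes report something else, mostly with a low value. They report only what shows in the picture. A call takes as long as a camera call.
- robot.recognise(camera, name): "xyz" ([x, y, z] in m, in the coordinates of the camera as it stood for that picture, good to about 4 mm: the middle of the surface that is visible of it).
- robot.pinpoint(camera, name): "xyz" ([x, y, z] in m, in the coordinates of the camera as it stood for that picture, good to about 4 mm: a listed point, or the origin of a listed thing).
The state is a dict: "clock": time; "qpos": joint angles; "joint_vel": joint speeds; "tau": joint torques, N m; "tcp_pos": TCP position; "tool_rot": TCP orientation; "force": force on the tool from outside, world axes, zero at the start; "wrist_torque": the same for the moment, N m; "width": finger opening in m; "finger_force": force on a finger pad.
Only numpy, scipy, OpenCV 4.12 (cv2) and the standard library are available. Lean on these libraries where they do the work, as an engineer would, in place of code of your own. Each camera call takes 0.05 s, during which the arm holds its last target. There are 200 camera calls.

## Working session

There is one attempt and no reset: what is moved stays moved. The work goes in short steps, Python scripts to look and compute and a shell command to move; the robot and the scene stay as the last step left them, time stands still between calls to the robot, and variables do not carry over. Pictures are saved under pics/ and viewed, at most 10 in all, crops included, and the job is handed in when it is done.

```bash
mkdir -p pics; cat > h.py <<'E'
import numpy as np, cv2
from bench import robot
def grab(name,fn=None):
    p,d=robot.get_image(name)
    if fn: cv2.imwrite('pics/'+fn,cv2.cvtColor(p,cv2.COLOR_RGB2BGR))
    return p,d
def toworld(name,xyz):
    T=np.linalg.inv(np.array(robot.camera_info(name)["world_to_cam"]))
    return (T@np.r_[xyz,1])[:3]
def pix(name,uv,z):
    """pixels -> world on plane z"""
    c=robot.camera_info(name);K=np.array(c["camera_matrix"]);T=np.linalg.inv(np.array(c["world_to_cam"]))
    u=cv2.undistortPoints(np.array(uv,float).reshape(-1,1,2),K,np.array(c["dist"])).reshape(-1,2)
    r=np.c_[u,np.ones(len(u))]@T[:3,:3].T; o=T[:3,3]
    return o+r*((z-o[2])/r[:,2])[:,None]
def proj(name,P):
    c=robot.camera_info(name);T=np.array(c["world_to_cam"])
    return cv2.projectPoints(np.array(P,float).reshape(-1,3),cv2.Rodrigues(T[:3,:3])[0],T[:3,3],np.array(c["camera_matrix"]),np.array(c["dist"]))[0].reshape(-1,2)
E
python3 - <<'E'
from h import *
for n in("top","scene"):
    grab(n,n+"1.png")
    for t in("board","blank","bridge","sanding_block","eraser","wood_disc","pencil_cup","glue"):
        for r in robot.pinpoint(n,t)[:1]: print(n,t,toworld(n,r["xyz"]).round(4),round(r["confidence"],2))
s=robot.read_state();print(s["clock"],s["tcp_pos"],s["tool_rot"],s["width"])
E
```

```text
top board [ 0.5732 -0.1061  0.0015] 0.8
top blank [ 0.5358 -0.1023  0.0131] 0.86
top bridge [ 0.6244 -0.1057  0.0111] 0.81
top sanding_block [ 0.5312 -0.1055  0.0146] 0.59
top eraser [ 0.6088 -0.2359  0.0099] 0.63
top wood_disc [0.6508 0.0126 0.0116] 0.63
top pencil_cup [0.6537 0.1275 0.0035] 0.81
top glue [ 0.6071 -0.3605 -0.0037] 0.78
scene board [ 0.5761 -0.108  -0.0008] 0.91
scene blank [ 0.5296 -0.1031  0.0083] 0.65
scene bridge [ 0.6214 -0.1118  0.0112] 0.86
scene sanding_block [0.4738 0.0287 0.0102] 0.65
scene eraser [ 0.6112 -0.2383  0.01  ] 0.45
scene wood_disc [0.6493 0.0099 0.0168] 0.95
scene pencil_cup [0.6568 0.1244 0.0021] 0.72
scene glue [ 0.604  -0.3605  0.0008] 0.77
0.9 [0.18973077 0.69971715 0.23128799] [[-9.65168532e-01  2.61628940e-01  4.93510095e-05]
 [ 2.61628938e-01  9.65168533e-01 -3.65626793e-05]
 [-5.71978965e-05 -2.23774953e-05 -9.99999998e-01]] 0.08560553967608962
```

View pics/top1.png

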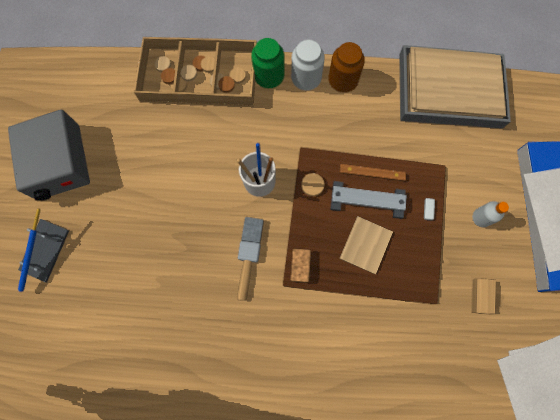

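View pics/scene1.png

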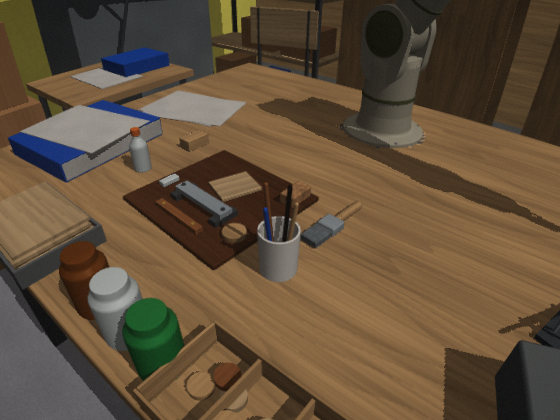

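The top view shows the board with corners at about (299,149), (446,164), (438,302) and (284,286). The bridge is near (370,198), the strip near (373,172), and the askew blank near (367,245). Next I'll fit them with sub-pixel accuracy.

```bash
cat > fit.py <<'E'
from h import *
def blank(p,roi=(205,330,285,410),zt=0.020,lo=None):
    y0,x0,y1,x1=roi
    hsv=cv2.cvtColor(p,cv2.COLOR_RGB2HSV)
    m=np.zeros(p.shape[:2],np.uint8); m[y0:y1,x0:x1]=(hsv[y0:y1,x0:x1,2]>110)&(hsv[y0:y1,x0:x1,1]>60)
    n,l,s,_=cv2.connectedComponentsWithStats(m); k=1+np.argmax(s[1:,4]); m=(l==k).astype(np.uint8)
    c=max(cv2.findContours(m,cv2.RETR_EXTERNAL,cv2.CHAIN_APPROX_NONE)[0],key=len).reshape(-1,2)
    return pix("top",c,zt)[:,:2],m
def axes(yaw): a=np.radians(yaw);return np.array([[np.cos(a),-np.sin(a)],[np.sin(a),np.cos(a)]])
E
python3 - <<'E'
from fit import *
p,_=grab("top")
w,m=blank(p)
r=cv2.minAreaRect((w*1000).astype(np.float32)); print("blank rect",r, m.sum())
bc=pix("top",[(299,149),(446,164),(438,302),(284,286)],0.012)[:,:2]
print("board",bc.round(4)); print(cv2.minAreaRect((bc*1000).astype(np.float32)))
# strip: orange mask
hsv=cv2.cvtColor(p,cv2.COLOR_RGB2HSV)
y0,x0,y1,x1=160,333,186,412
s=np.zeros(p.shape[:2],np.uint8);s[y0:y1,x0:x1]=(hsv[y0:y1,x0:x1,2]>110)&(hsv[y0:y1,x0:x1,1]>90)
c=np.argwhere(s)[:,::-1];print("strip",cv2.minAreaRect((pix("top",c,0.024)[:,:2]*1000).astype(np.float32)))
cv2.imwrite("pics/crop.png",cv2.cvtColor(cv2.resize(p[140:310,275:455],None,fx=3.5,fy=3.5,interpolation=cv2.INTER_CUBIC),cv2.COLOR_RGB2BGR)[:600])
E
```

```text
blank rect ((530.1261596679688, -103.81529235839844), (80.80768585205078, 96.56339263916016), 69.04829406738281) 1826
board [[ 0.7307  0.0431]
 [ 0.7163 -0.2783]
 [ 0.4198 -0.2569]
 [ 0.4377  0.0592]]
((576.7601318359375, -109.49568176269531), (321.6156311035156, 297.16375732421875), 86.83975219726562)
strip ((686.504638671875, -122.82926177978516), (41.658447265625, 154.81138610839844), 7.0273213386535645)
```

View pics/crop.png

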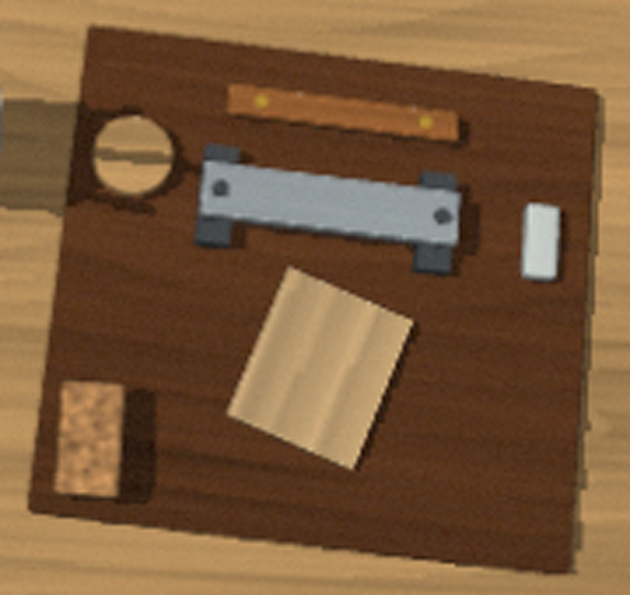

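The crop shows the blank askew clockwise, with its right near corner at about (355,470) closest to the robot. A pusher square to the board will therefore straighten it as it advances. The strip's near edge runs about (228,110) to (457,140). I'll refine the board frame next.

```bash
python3 - <<'E'
from fit import *
C=lambda L:[(275+(x-1.25)/3.5,140+(y-1.25)/3.5) for x,y in L]
st=pix("top",C([(228,85),(459,112),(459,140),(228,112)]),0.024)[:,:2]
br=pix("top",C([(203,163),(462,192),(458,243),(200,210)]),0.037)[:,:2]
bd=pix("top",C([(90,27),(598,90),(573,572),(30,511)]),0.012)[:,:2]
bl=pix("top",C([(290,267),(414,321),(355,470),(228,413)]),0.020)[:,:2]
for n,q,lx,ly in(("strip",st,.018,.14),("bridge",br,.032,.152),("board",bd,.30,.32),("blank",bl,.096,.08)):
    mod=np.array([[lx,ly],[lx,-ly],[-lx,-ly],[-lx,ly]])/2
    c=q.mean(0);H=mod.T@(q-c);a=np.degrees(np.arctan2(H[0,1]-H[1,0],H[0,0]+H[1,1]))
    print(n,c.round(4),"yaw",a.round(2),"sizes",[np.linalg.norm(q[i]-q[(i+1)%4]).round(4) for i in range(4)])
for t in("strip","board"):pass
E
```

```text
strip [ 0.685  -0.1151] yaw -3.57 sizes [np.float64(0.1414), np.float64(0.0177), np.float64(0.1409), np.float64(0.017)]
bridge [ 0.6255 -0.1059] yaw -3.75 sizes [np.float64(0.1544), np.float64(0.0311), np.float64(0.153), np.float64(0.0285)]
board [ 0.5759 -0.1084] yaw -3.82 sizes [np.float64(0.3181), np.float64(0.296), np.float64(0.3192), np.float64(0.297)]
blank [ 0.53   -0.1052] yaw -21.0 sizes [np.float64(0.0798), np.float64(0.0955), np.float64(0.0805), np.float64(0.0948)]
```

```bash
cat > go.py <<'E'
import sys
from h import *
# board-frame target (mm) x y, z world -> tool shift
s=robot.read_state();R=np.array(s["tool_rot"]);p=np.array(s["tcp_pos"])
a=np.radians(-3.7);ex=np.array([np.cos(a),np.sin(a),0]);ey=np.array([-np.sin(a),np.cos(a),0]);O=np.array([.5762,-.1081,0])
t=list(map(float,sys.argv[1:4]));P=O+ex*t[0]/1000+ey*t[1]/1000+[0,0,t[2]/1000]
print("shift",(R.T@(P-p)*1000).round(1),"yawerr",np.degrees(np.arctan2(R[1,1],R[0,1])).round(2)-86.3,"board pos",(np.array([(p-O)@ex,(p-O)@ey,p[2]])*1000).round(1),"w",s["width"],"F",np.round(s["force"],1),"t",s["clock"])
E
python3 -m handwheel '[[0,0,-5,-39,-46,0,0.5],[0,0,-11.5,-79,-92,0,0.5],[0,0,-11.5,-118,-138,0,0.5],[0,0,-11.5,-158,-185,0,0.5],[0,0,-11.5,-197,-231,0,0.5]]' 30
python3 go.py -130 150 231;python3 go.py -130 2 231
```

```text
clock: 1.58
tcp_pos: [0.3203, 0.4234, 0.2315]
tool_rot: [[-0.998, 0.064, 0.001], [0.064, 0.998, 0.0], [-0.001, 0.001, -1.0]]
force: [1.6, 0.4, 0.4]
width: 0.0429
finger_force: 0.0
shift [-159.6 -363.9    0.5] yawerr 0.01999999999999602 board pos [-289.7  513.9  231.5] w 0.0429235520245751 F [1.6 0.4 0.4] t 1.575
shift [-1.595e+02 -5.119e+02  4.000e-01] yawerr 0.01999999999999602 board pos [-289.7  513.9  231.5] w 0.0429235520245751 F [1.6 0.4 0.4] t 1.575
```

```bash
python3 -m handwheel '[[0,0,0,-40,-45,0,0.5],[0,0,0,-75,-90,0,0.5],[0,0,0,-100,-140,0,0.5],[0,0,0,-130,-190,0,0.5],[0,0,0,-155,-240,0,0.5]]' 
python3 -m handwheel '[[0,0,0,-1,-60,0,0.5],[0,0,0,-2,-120,0,0.5],[0,0,0,-3,-180,0,0.5],[0,0,0,-4,-235,0,0.5],[0,0,0,-4,-272,0,0.5]]' 
python3 go.py -130 2 40
```

```text
clock: 2.2
tcp_pos: [0.4598, 0.1741, 0.2316]
tool_rot: [[-0.998, 0.064, 0.001], [0.064, 0.998, 0.0], [-0.001, 0.001, -1.0]]
force: [1.1, -1.4, -0.2]
width: 0.0428
finger_force: 0.0
clock: 2.82
tcp_pos: [0.445, -0.0985, 0.2316]
tool_rot: [[-0.998, 0.066, 0.001], [0.066, 0.998, -0.0], [-0.001, -0.0, -1.0]]
force: [1.4, 0.9, 1.3]
width: 0.0427
finger_force: 0.0
shift [ -1.4   1.  191.7] yawerr -0.10999999999999943 board pos [-131.5    1.1  231.6] w 0.04266429415124723 F [1.4 0.9 1.3] t 2.825
```

```bash
python3 -m handwheel '[[0,0,0,-1,1,50,0.5],[0,0,0,-1,1,100,0.5],[0,0,0,-1,1,150,0.5],[0,0,0,-1,1,195,0.5],[0,0,0,-1,1,206,0.5]]' 
python3 -m handwheel '[[0,0,0,0,0,3,0.5],[0,0,0,0,0,6,0.5],[0,0,0,0,0,9,0.5],[0,0,0,0,0,11,0.5],[0,0,0,0,0,11,0.5]]' 
python3 go.py -130 2 14; python3 - <<'E'
from h import *
p,d=grab("top")
q,_=grab("scene")
a=cv2.resize(p[160:310,275:455],None,fx=3,fy=3,interpolation=3); b=cv2.resize(q[140:260,120:330],None,fx=3,fy=3,interpolation=3)[:, :]
cv2.imwrite("pics/a2.png",cv2.cvtColor(a,4));cv2.imwrite("pics/b2.png",cv2.cvtColor(b,4))
E
```

```text
clock: 3.45
tcp_pos: [0.4455, -0.0948, 0.0233]
tool_rot: [[-0.998, 0.064, -0.004], [0.064, 0.998, 0.0], [0.004, 0.0, -1.0]]
force: [-0.2, -0.6, 0.4]
width: 0.0426
finger_force: 0.0
clock: 4.08
tcp_pos: [0.4474, -0.0953, 0.0158]
tool_rot: [[-0.998, 0.064, 0.003], [0.064, 0.998, -0.001], [-0.003, -0.001, -1.0]]
force: [-0.6, 0.1, -0.2]
width: 0.0428
finger_force: 0.0
shift [ 0.7 -2.4  1.8] yawerr 0.030000000000001137 board pos [-129.3    4.4   15.8] w 0.042759683908488645 F [-0.6  0.1 -0.2] t 4.075
```

View pics/b2.png

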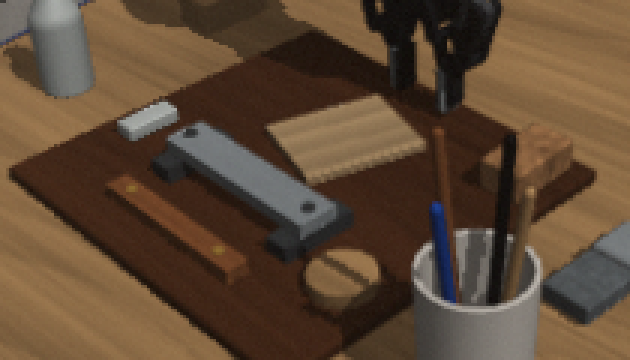

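The fingers at (400,70) and (447,95) stand behind the blank, just above the board. I'll lower a little more while watching the force, then push.

```bash
python3 -m handwheel '[[0,0,0,0,0,1,0.5],[0,0,0,0,0,2,0.5],[0,0,0,0,0,3,0.5],[0,0,0,0,0,3,0.5],[0,0,0,0,0,3,0.5]]' 
python3 -m handwheel '[[0,0,0,-4,0,0,0.5],[0,0,0,-8,0,0,0.5],[0,0,0,-12,0,0,0.5],[0,0,0,-16,0,0,0.5],[0,0,0,-19,0,0,0.5]]' 
python3 go.py -130 2 14; python3 - <<'E'
from fit import *
p,d=grab("top")
a=cv2.resize(p[160:310,275:455],None,fx=3,fy=3,interpolation=3)
cv2.imwrite("pics/a3.png",cv2.cvtColor(a,4))
E
```

```text
clock: 4.8
tcp_pos: [0.4466, -0.095, 0.0115]
tool_rot: [[-0.998, 0.064, 0.0], [0.064, 0.998, -0.0], [-0.0, -0.0, -1.0]]
force: [-0.3, -0.7, 0.2]
width: 0.0426
finger_force: 0.0
clock: 5.42
tcp_pos: [0.4656, -0.0962, 0.0112]
tool_rot: [[-0.998, 0.064, -0.0], [0.064, 0.998, -0.0], [0.0, -0.0, -1.0]]
force: [-0.0, -0.6, 0.3]
width: 0.0423
finger_force: 0.1
shift [18.8 -2.7 -2.7] yawerr 0.01999999999999602 board pos [-111.2    4.7   11.2] w 0.04233941433947205 F [-0.  -0.6  0.3] t 5.425
```

View pics/a3.png

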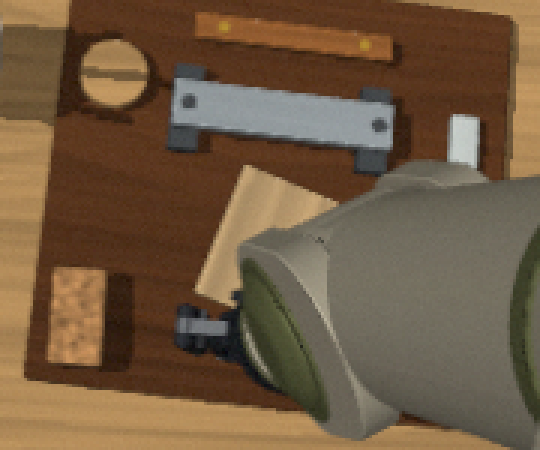

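The arm hides part of the top view. The blank's left side still shows from (247,165) to (197,295), and it hasn't moved yet. I'll push to square it up, then check.

```bash
python3 -m handwheel '[[0,0,0,-4,0,0,0.5],[0,0,0,-8,0,0,0.5],[0,0,0,-12,0,0,0.5],[0,0,0,-16,0,0,0.5],[0,0,0,-19,0,0,0.5]]' 
python3 go.py -130 2 14; python3 - <<'E'
from fit import *
p,d=grab("top");q,_=grab("scene")
a=cv2.resize(p[160:310,275:455],None,fx=2.2,fy=2.2,interpolation=3); b=cv2.resize(q[140:260,120:310],None,fx=2.75,fy=2.75,interpolation=3)[:330]
cv2.imwrite("pics/a4.png",cv2.cvtColor(np.hstack([a[:330],b[:,:400]]),4))
E
```

```text
clock: 6.1
tcp_pos: [0.4846, -0.0974, 0.0113]
tool_rot: [[-0.998, 0.064, 0.0], [0.064, 0.998, 0.0], [-0.0, 0.0, -1.0]]
force: [-0.5, -1.0, 0.5]
width: 0.0427
finger_force: 0.1
shift [37.9 -2.7 -2.7] yawerr 0.030000000000001137 board pos [-92.1   4.8  11.3] w 0.04272554260539182 F [-0.5 -1.   0.5] t 6.1
```

View pics/a4.png

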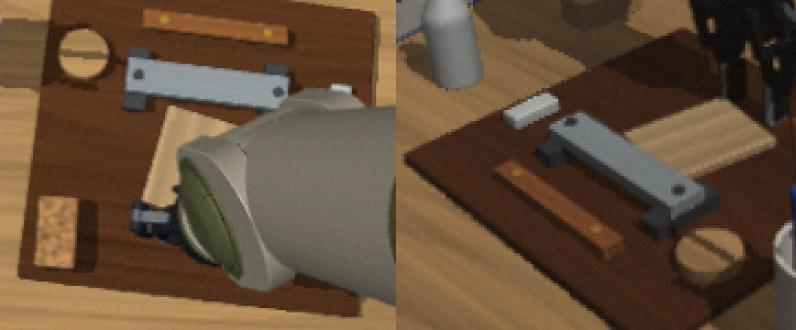

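The blank is partly straightened. Its left edge runs (172,107) to (145,200), still about 10° off. I'll work out its pose in the board frame.

```bash
cat > bf.py <<'E'
from h import *
a=np.radians(-3.7);ex=np.array([np.cos(a),np.sin(a)]);ey=np.array([-np.sin(a),np.cos(a)]);O=np.array([.5762,-.1081])
def B(uv,z,cam="top"):
    d=pix(cam,uv,z)[:,:2]-O; return np.c_[d@ex,d@ey]*1000
E
python3 - <<'E'
from bf import *
q=B([(275+172/2.2,160+107/2.2),(275+145/2.2,160+200/2.2)],.02);print(q.round(1))
d=q[0]-q[1];an=np.arctan2(d[1],d[0]);print(np.degrees(an))
c=q[0]+np.array([[np.cos(an),-np.sin(an)],[np.sin(an),np.cos(an)]])@[-48,-40];print(c)
S=B([(120+(625-396)/2.75,140+135/2.75),(120+(725-396)/2.75,140+98/2.75),(120+(777-396)/2.75,140+138/2.75)],.02,"scene");print(S.round(1))
E
```

```text
[[ 25.4  34.3]
 [-65.5  51.3]]
-10.63209081987903
[-29.17695854   3.81355217]
[[ 14.1 -36.8]
 [-80.2 -19.9]
 [-67.3  55.5]]
```

```bash
python3 -m handwheel '[[0,0,0,-3,0,0,0.5],[0,0,0,-6,0,0,0.5],[0,0,0,-9,0,0,0.5],[0,0,0,-12,0,0,0.5],[0,0,0,-14,0,0,0.5]]' 
python3 go.py -130 2 14; python3 - <<'E'
from fit import *
p,d=grab("top");q,_=grab("scene")
a=cv2.resize(p[175:290,320:430],None,fx=3.5,fy=3.5,interpolation=3); b=cv2.resize(q[150:250,160:300],None,fx=2.9,fy=2.9,interpolation=3)
b=np.vstack([b,np.zeros((a.shape[0]-b.shape[0],b.shape[1],3),np.uint8)])
cv2.imwrite("pics/a5.png",cv2.cvtColor(np.hstack([a,b]),4)); print(a.shape,b.shape)
E
```

```text
clock: 6.82
tcp_pos: [0.4985, -0.0983, 0.0113]
tool_rot: [[-0.998, 0.064, 0.0], [0.064, 0.998, 0.0], [-0.0, 0.0, -1.0]]
force: [0.4, -0.6, -0.1]
width: 0.0424
finger_force: 0.1
shift [51.9 -2.7 -2.7] yawerr 0.030000000000001137 board pos [-78.1   4.8  11.3] w 0.042420767993148124 F [ 0.4 -0.6 -0.1] t 6.825
(402, 385, 3) (402, 406, 3)
```

View pics/a5.png

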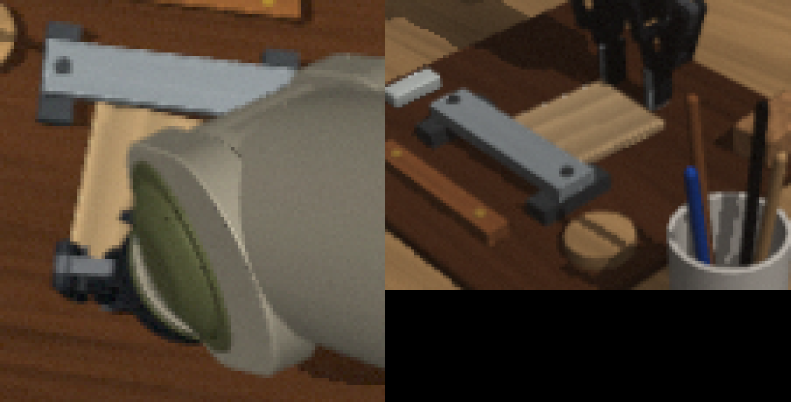

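The left edge runs (95,105) to (73,240), so the blank is nearly square and is entering beside the left foot. I'll check the lateral margin.

```bash
python3 - <<'E'
from bf import *
print(B([(320+95/3.5,175+105/3.5),(320+73/3.5,175+240/3.5)],.02).round(1))
print("left foot inner",B([(320+85/3.5,175+100/3.5),(320+74/3.5,175+123/3.5)],.025).round(1))
print("scene near-left, near-right",B([(160+(664-385)/2.9,150+125/2.9),(160+(600-385)/2.9,150+83/2.9)],.02,"scene").round(1))
E
```

```text
[[ 31.6  47.5]
 [-50.5  52.9]]
left foot inner [[32.7 54.2]
 [18.1 59.4]]
scene near-left, near-right [[-55.6  59.9]
 [-62.5 -19.5]]
```

```bash
python3 -m handwheel '[[0,0,0,-5,-1.5,0,0.5],[0,0,0,-10,-3,0,0.5],[0,0,0,-16,-4.5,0,0.5],[0,0,0,-22,-6,0,0.5],[0,0,0,-27,-7.5,0,0.5]]' 
python3 go.py -130 2 14; python3 - <<'E'
from fit import *
p,d=grab("top");q,_=grab("scene")
a=cv2.resize(p[165:265,320:430],None,fx=3.5,fy=3.5,interpolation=3); b=cv2.resize(q[150:250,160:300],None,fx=2.9,fy=2.9,interpolation=3)
b=np.vstack([b,np.zeros((a.shape[0]-b.shape[0],b.shape[1],3),np.uint8)])
cv2.imwrite("pics/a6.png",cv2.cvtColor(np.hstack([a,b]),4)); print(a.shape,b.shape)
E
```

```text
clock: 7.55
tcp_pos: [0.5252, -0.1077, 0.0113]
tool_rot: [[-0.998, 0.064, 0.0], [0.064, 0.998, 0.0], [-0.0, 0.0, -1.0]]
force: [-0.3, -0.2, 0.8]
width: 0.0427
finger_force: 0.2
shift [79.1  4.9 -2.7] yawerr 0.01999999999999602 board pos [-50.9  -2.9  11.3] w 0.04266250747833524 F [-0.3 -0.2  0.8] t 7.55
(350, 385, 3) (350, 406, 3)
```

View pics/a6.png

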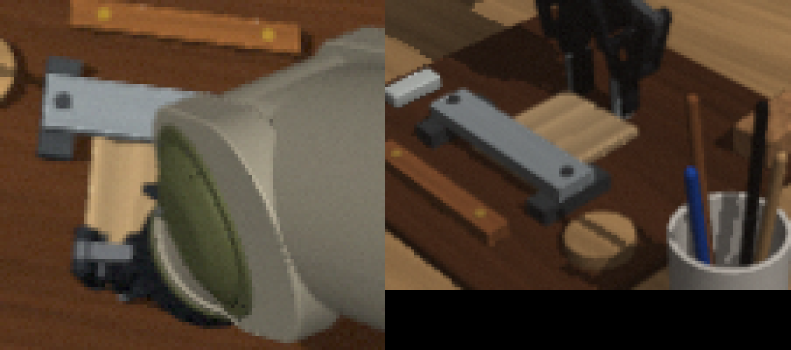

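The blank is square: its left edge runs (92,140) to (85,230), about 5 mm clear of the left foot, and the bridge hasn't moved. I'll push on, easing slightly to the right.

```bash
python3 -m handwheel '[[0,0,0,-6,-1,0,0.5],[0,0,0,-12,-2,0,0.5],[0,0,0,-19,-3,0,0.5],[0,0,0,-26,-4,0,0.5],[0,0,0,-34,-5,0,0.5]]' 
python3 -m handwheel '[[0,0,0,-2,0,0,0.5],[0,0,0,-4,0,0,0.5],[0,0,0,-5.5,0,0,0.5],[0,0,0,-7,0,0,0.5],[0,0,0,-8,0,0,0.5]]' 
python3 go.py -7 -8 11; python3 - <<'E'
from fit import *
p,d=grab("top");q,_=grab("scene")
a=cv2.resize(p[160:260,320:430],None,fx=3.5,fy=3.5,interpolation=3); b=cv2.resize(q[150:250,160:300],None,fx=2.9,fy=2.9,interpolation=3)
b=np.vstack([b,np.zeros((a.shape[0]-b.shape[0],b.shape[1],3),np.uint8)])
cv2.imwrite("pics/a7.png",cv2.cvtColor(np.hstack([a,b]),4))
E
```

```text
clock: 8.28
tcp_pos: [0.5588, -0.1148, 0.0113]
tool_rot: [[-0.998, 0.064, -0.0], [0.064, 0.998, -0.0], [0.0, -0.0, -1.0]]
force: [-0.1, 0.0, -0.1]
width: 0.0426
finger_force: 0.1
clock: 8.9
tcp_pos: [0.5664, -0.1152, 0.0113]
tool_rot: [[-0.998, 0.064, 0.0], [0.064, 0.998, -0.0], [-0.0, -0.0, -1.0]]
force: [-0.6, -0.3, 0.6]
width: 0.0427
finger_force: 0.1
shift [-2.3 -0.3  0.3] yawerr 0.030000000000001137 board pos [-9.3 -7.7 11.3] w 0.04271437528246207 F [-0.6 -0.3  0.6] t 8.9
```

View pics/a7.png

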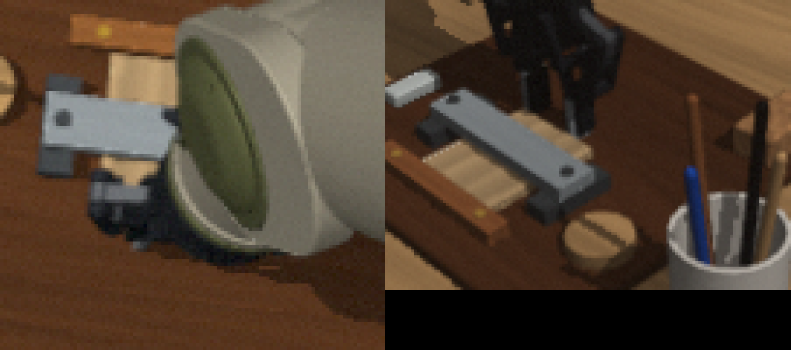

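Nearly home: the blank's far edge at top-view (110,52) is a hair from the strip, and the bridge is still in place. I'll take small pushes until the force rises.

```bash
python3 -m handwheel '[[0,0,0,-0.4,0,0,0.5],[0,0,0,-0.8,0,0,0.5],[0,0,0,-1.2,0,0,0.5],[0,0,0,-1.6,0,0,0.5],[0,0,0,-2,0,0,0.5]]' |grep -E "tcp|force"
python3 -m handwheel '[[0,0,0,-0.3,0,0,0.5],[0,0,0,-0.6,0,0,0.5],[0,0,0,-0.9,0,0,0.5],[0,0,0,-1.2,0,0,0.5],[0,0,0,-1.5,0,0,0.5]]'|grep -E "tcp|force" 
python3 go.py -7 -8 11
```

```text
tcp_pos: [0.5683, -0.1153, 0.0113]
force: [-1.8, -0.3, 0.8]
finger_force: 0.7
tcp_pos: [0.5684, -0.1153, 0.0112]
force: [-6.8, 0.8, 3.7]
finger_force: 3.4
shift [-0.3 -0.3  0.2] yawerr 0.04000000000000625 board pos [-7.3 -7.7 11.2] w 0.04237997907584957 F [-6.8  0.8  3.7] t 10.25
```

The force rose to 7 N at exactly the expected home position. I'll back off and look.

```bash
python3 -m handwheel '[[0,0,0,2,0,0,0.5],[0,0,0,6,0,0,0.5],[0,0,0,15,0,0,0.5],[0,0,0,30,0,0,0.5],[0,0,0,40,0,0,0.5]]' |grep -E "tcp|force"
python3 -m handwheel '[[0,0,0,0,0,-40,0.5],[0,0,0,0,0,-90,0.5],[0,0,0,0,0,-140,0.5],[0,0,0,0,0,-190,0.5],[0,0,0,0,0,-220,0.5]]'|grep -E "tcp|force" 
python3 -m handwheel '[[0,0,0,0,60,0,0.5],[0,0,0,0,120,0,0.5],[0,0,0,0,180,0,0.5],[0,0,0,0,240,0,0.5],[0,0,0,0,300,0,0.5]]'|grep -E "tcp|force" 
python3 - <<'E'
from fit import *
p,d=grab("top");q,_=grab("scene")
a=cv2.resize(p[145:255,290:450],None,fx=3.5,fy=3.5,interpolation=3); b=cv2.resize(q[150:250,130:300],None,fx=2,fy=2,interpolation=3)
a=np.vstack([a,np.hstack([b,np.zeros((200,a.shape[1]-b.shape[1],3),np.uint8)])])
cv2.imwrite("pics/a8.png",cv2.cvtColor(a,4))
E
```

```text
tcp_pos: [0.5284, -0.1128, 0.0114]
force: [0.4, -0.1, -0.5]
finger_force: 0.0
tcp_pos: [0.5298, -0.1129, 0.2337]
force: [0.2, 0.2, -0.2]
finger_force: 0.0
tcp_pos: [0.5486, 0.188, 0.2311]
force: [0.3, -0.3, -0.7]
finger_force: 0.0
```

View pics/a8.png

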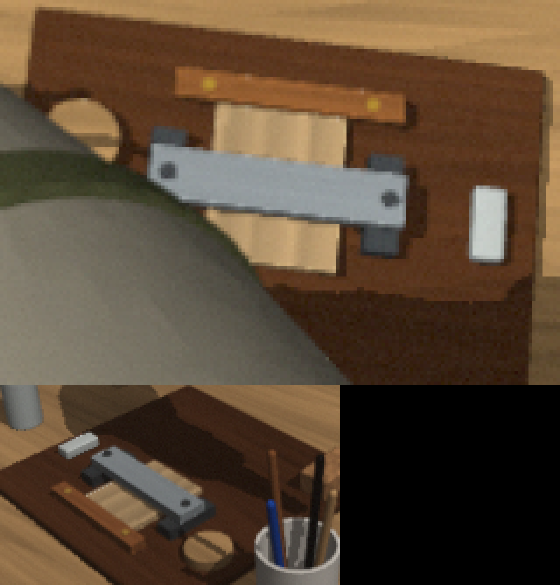

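The blank's far edge, (214,103) to (347,118), is parallel to and against the strip. The bridge and the other things on the board are undisturbed, and the hand is clear.

```bash
python3 -c "
from bench import robot
print(robot.hand_in())"
```

```text
the job is handed in; nothing more can be done
None
```

The blank was pushed flat under the bridge until it met the stop strip with about 7 N; the last pictures show it flush, the bridge in place and the hand clear, and the job is handed in (no verdict was returned).

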